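# Snap a fresh filter cassette into the water filter unit

## Robot

A 7-joint arm with a two-finger parallel gripper is mounted at the origin on a cart in front of the work surface, level with it; the furniture and walls round the work are solid. World frame = base frame: x ahead of the robot, y to its left, z up, the work surface at z = 0. Lengths are in m, angles in degrees, forces in N, time in s.
With the tool pointing down it reaches from about 0.4 to 0.85 m from the base axis. Payload 10.4 kg.
Tool frame: the origin (TCP) lies at the very end of the fingers, on their centre line; the grasp point (between the pads) lies 19 mm behind it; z points along the fingers, y is the line along which they close (so a half turn about z gives the same grasp; the last joint's range is limited). The gripper opens to 85 mm and grips with 20 to 120 N. Pads are 22 mm wide; open, the fingers measure 114 mm over their backs; the gripper's body (76 mm by 85 mm) begins 54 mm behind the grasp point. The pads swing forward as they close: fully open they stand 13 mm farther back than shut.
Start: joints at [-76.18, 19.034, -3.707, 83.658, 1.238, 77.344, -5.071], TCP at [0.163, 0.603, 0.199] pointing down, gripper open.
Joint ranges: [-148.97, 148.97], [-28.65, 121.19], [-84.17, 76.75], [9.2, 138.47], [-72.65, 252.65], [3.7, 117.97], [-149.18, 149.18]. Speed limits (degrees/s): [127.2, 127.2, 159.86, 159.86, 180, 180, 180].

## Interface

Orientations are given as a 3x3 rotation matrix whose columns are the frame's x, y, z axes.
In Python, from station import robot, optics gives the robot as it stands.
- The arm moves only by the tool servo_tool, never from a script. Its arguments are lists of equal length, an entry for each row: "grip": the opening, from 0 (shut) to 1 (fully open); "translation": the shift along the tool's x, y, z in units of 40 mm (1.0 is 40 mm), a list of three; "dr": the turn, a rotation vector about the tool's x, y, z in units of 5 degrees (1.0 is 5 degrees), a list of three. A call has 1 to 5 rows; each row shifts and turns the commanded pose from where the row before left it, along the tool's axes as they then stand; what a row does not reach is not made up. A row lasts 1/12 s, in which the tool goes at most 41.7 mm and 7.16 degrees, less where a joint would pass 70% of its speed; a pose out of reach is approached as far as the arm can. A call is refused whole if a number of a shift passes 1 or a number of a turn 1, either way. A call with a gripper value outside its range is refused whole. The fingers move at their own pace and stop on an object; "force" is the grip in N (left out, the last holds). Time passes only in rows, so rows that do not move let the fingers close. It gives the time, the measured TCP pose, the force, the opening and the grip force at its end, in the units of the state.
- robot.state(): the state, without advancing time (a new reading comes with each control period).
- optics.grab_frame(name): name is "scene" or "top"; returns the picture (480x640x3 uint8, red, green, blue); there is no depth.
- optics.camera_info(name): a dict with "fx", "fy", "cx", "cy" (pixels), "camera_from_world" (4x4, takes a point from world to camera coordinates). Camera axes: x right, y up, looking along -z (the intrinsics and any distortion apply to the point x, -y, -z); pixel columns grow to the right and rows downward; lengths in m; the calibration is good to about 2 mm. A picture is of the moment at which its call begins. camera_info takes no time and is no camera call.
- robot.close_job(): hands the job in; it is judged then, once.
The state is a dict: "clock": time; "joints": joint angles; "dq": joint speeds; "joint_efforts": joint torques, N m; "tool_pos": TCP position; "eef_rot": TCP orientation; "force": force on the tool from outside, world axes, zero at the start; "torque": the same for the moment, N m; "opening": finger opening in m; "grasp_force": force on a finger pad.
Only numpy, scipy, OpenCV 4.12 (cv2) and the standard library are available. Lean on these libraries where they do the work, as an engineer would, in place of code of your own. Each camera call takes 0.05 s, during which the arm holds its last target. There are 200 camera calls.

## Task

Fit the fresh water-filter cassette: take it by its rib, lift it straight up out of its pack tray, set it in the open water filter unit and press it straight down until it is fully home and both end hooks have snapped over it, then let go. Leave the sugar pourer, the cup and the stir-stick cup where they stand.

Things in the scene. Friction and masses are not known exactly. Their poses are not given: they have to be found in the camera images.
- cassette: Fresh water-filter cassette, white plastic, 56 mm wide (its x), 120 mm long (its y, over a lug at each end), 30 mm high plus a rib on top; 0.13 to 0.25 kg. Origin: centre of its underside, z up. It starts in the tray's near pocket, where only the rib can be gripped. It fits the unit either way round (half turn about z)
- cassette_rib (a point): Middle of the cassette's grip rib, 43 mm above its underside. The rib is 14 mm thick (x), 64 mm long (y) and 26 mm high, standing on the cassette's top face, its top 56 mm above the underside
- cassette_end_a (a point): Underside level below the lug at the cassette's +y end, 57 mm from the middle. The lug, in the middle of the end face, is 24 mm wide and sticks out 5 mm, from 13 to 22 mm above the underside; rounded below, flat on top
- cassette_end_b (a point): The same point at the cassette's -y end
- tray: Pack tray of brown board, 156 x 153 mm at the foot, 34 mm high, fixed. Origin: centre of its underside. Two pockets side by side, 59 mm (x) by 123 mm (y), floors 4 mm above the counter: the near one, at its x = -34.5 mm, holds the cassette with its top face flush with the tray; the far one, at x = +34.5 mm, is empty
- unit: Water filter unit with its cover off, fixed: black base 124 mm (its x) by 190 mm (its y), rim 24 mm high, two push-fit connectors on the +x side. Origin: centre of its underside. Two grey side guides, 59 mm apart in x, 80 mm long, flared, tops 44 mm above the counter; a grey snap hook at each end of y, tops 56 mm above the counter
- unit_seat (a point): Centre of the flat seat in the unit, 16 mm above the counter; axes as the unit's. The cassette's underside centre comes to lie here, its length along y, between guides and hooks
- hook_left (a joint): Springy snap hook at the unit's +y end, rad: 0 upright at rest, growing as it bends outward, over 0.1 while a lug rides past its nose. The nose is sloped on top and flat below; the flat is 23 mm above the seat, 1 mm over the lug of a seated cassette, and overlaps it 3.5 mm. Springs back to 0 only once the lug is under it. Pressing past both hooks takes some 8 to 20 N
- hook_right (a joint): The same for the hook at the unit's -y end
- tea_chest: Wooden chest of drawers, fixed furniture, 190 mm deep (x), 312 mm wide (y), 210 mm high, origin under its middle; its lower right drawer stands open 40 mm toward the robot. Carry the cassette clear of it
- sugar: Bystander: glass sugar pourer, 68 mm wide, 142 mm high, origin under its middle; left of the work. In front of it and farther left stands a clear cake display, fixed furniture, 235 mm high, about 240 x 280 mm; the robot's hand starts just above it, so rise by some 0.1 m before swinging to the work
- cup: Bystander: cream mug, 59 x 83 x 55 mm with its handle, origin under its middle; between tray and unit, towards the front
- stir_cup: Bystander: white cup of wooden stir sticks, 72 mm wide, 147 mm high, origin under its middle; between tray and unit, towards the back

How it is judged (in metres and radians):
On the way:
1. the cassette has been lifted out of its pocket, clear of the tray (z of cassette in the frame of tray above 0.04 m and contact force between the fingers and cassette above 1 N), for 0.1 s.
At the end, for the whole second after the job is handed in: The cassette lies upright in the unit between the guides, both ends within 2.5 mm of the seat, centred within 5 mm and lengthwise within 0.08 rad, both hooks sprung back upright over its lugs (within 0.03 rad), at rest and released (z of each of cassette_end_a, cassette_end_b in the frame of unit_seat below 0.0025 m and horizontal distance between cassette and unit_seat below 0.005 m and angle between the y axis of cassette and the y axis of unit, either way round below 0.08 rad and angle between cassette's own z axis and vertical below 0.06 rad and value of joint each of hook_left, hook_right below 0.03 rad and linear speed of cassette below 0.02 m/s); the robot touches nothing.
It fails at once if the sugar pourer is knocked away or over (distance of sugar from where it was at the start of the episode above 0.03 m or angle between sugar's own z axis and vertical above 0.5 rad).
It fails at once if the cup is knocked away or over (distance of cup from where it was at the start of the episode above 0.03 m or angle between cup's own z axis and vertical above 0.5 rad).
It fails at once if the stir-stick cup is knocked away or over (distance of stir_cup from where it was at the start of the episode above 0.03 m or angle between stir_cup's own z axis and vertical above 0.5 rad).
It also fails if it takes over 53 s, if anything falls off the work surface, if the arm or the gripper's body presses on something with over 40 N, if the wrist force passes 120 N, or if a joint passes its speed limit or range.

## Working session

There is one attempt and no reset: what is moved stays moved. The work goes in short steps, Python scripts to look and compute and a tool call to move; the robot and the scene stay as the last step left them, time stands still between calls to the robot, and variables do not carry over. Pictures are saved under pics/ and viewed, at most 11 in all, crops included, and the job is handed in when it is done.

Besides the shell and the picture viewer there is one more tool, called after ">>>" in YAML: its name, and indented under it one key for each argument. servo_tool: Moves the arm, as the interface text tells. Its arguments: {"type":"object","properties":{"grip":{"type":"array"},"translation":{"type":"array"},"dr":{"type":"array"},"force":{"type":"number"}},"required":["grip","translation","dr"]}

```bash
mkdir -p pics; ls; python3 - <<'E'
from station import robot, optics
import cv2
s=robot.state();print(s)
for n in("scene","top"):
    cv2.imwrite(f"pics/{n}0.png",optics.grab_frame(n)[:,:,::-1]);print(optics.camera_info(n))
E
```

```text
pics
{'clock': 0.0, 'joints': array([-76.17951841,  19.07455439,  -3.70726043,  83.70612567,
         1.23982786,  77.34365002,  -5.07136974]), 'dq': array([-0.03482414, -0.00779873,  0.07240867,  0.03834929, -0.02302984,
        0.01307152,  0.05784233]), 'joint_efforts': array([-3.86636975e-04, -6.25440431e+01,  4.87019552e-02, -3.91609883e+01,
        1.61437044e-02,  1.00828646e-02,  1.94911257e-05]), 'tool_pos': array([0.16288497, 0.60295953, 0.19818687]), 'eef_rot': array([[-9.65408299e-01,  2.60742662e-01, -2.82218337e-04],
       [ 2.60742793e-01,  9.65407222e-01, -1.44597088e-03],
       [-1.04570674e-04, -1.46953868e-03, -9.99998915e-01]]), 'force': array([-0.02751855,  0.48180484,  0.54307436]), 'torque': array([-0.01243245, -0.00051443,  0.02799126]), 'grasp_force': 0.0, 'opening': 0.0854708597756655}
{'fx': 458.94825421231366, 'fy': 458.94825421231366, 'cx': 325.64517787745757, 'cy': 238.26514861224044, 'camera_from_world': array([[-9.95358055e-01,  9.37837273e-02,  2.16091201e-02,
         5.65338024e-01],
       [-2.79637069e-02, -4.96670078e-01,  8.67488827e-01,
        -6.77491423e-04],
       [ 9.20889389e-02,  8.62857721e-01,  4.96987103e-01,
        -1.25302468e+00],
       [ 0.00000000e+00,  0.00000000e+00,  0.00000000e+00,
         1.00000000e+00]])}
{'fx': 455.78838372561705, 'fy': 455.78838372561705, 'cx': 315.71210563720297, 'cy': 240.84901966797142, 'camera_from_world': array([[-0.02756848, -0.9995294 ,  0.01345214,  0.08143724],
       [ 0.99789677, -0.02672865,  0.05905607, -0.5808066 ],
       [-0.05866872,  0.01505194,  0.99816403, -1.15337169],
       [ 0.        ,  0.        ,  0.        ,  1.        ]])}
```

View pics/top0.png

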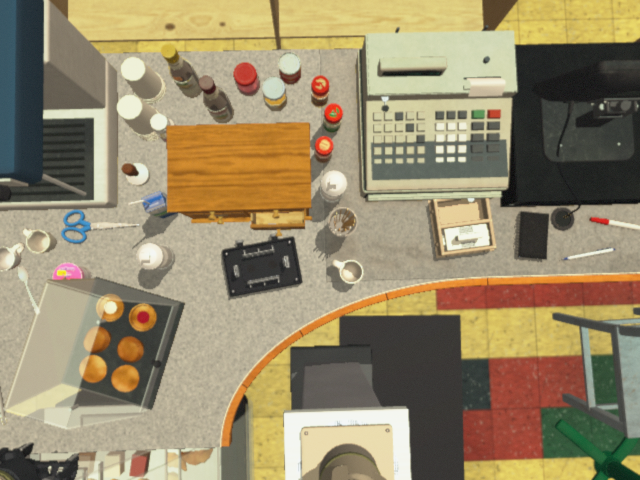

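View pics/scene0.png

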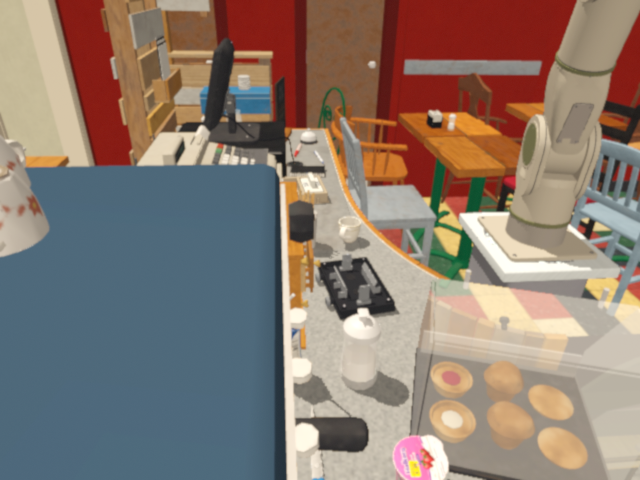

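The top view shows the unit near (262,267), the tray with its white cassette near (463,226), the mug at (349,271), the stir cup at (342,222) and the pourer at (153,256). I'll zoom in on the tray and the unit.

```bash
python3 - <<'E'
import cv2,numpy as np
i=cv2.imread("pics/top0.png")
a=cv2.resize(i[190:270,423:503],(400,400),interpolation=cv2.INTER_CUBIC)
b=cv2.resize(i[222:312,212:312],(400,360),interpolation=cv2.INTER_CUBIC)
c=np.zeros((400,800,3),np.uint8);c[:,:400]=a;c[:360,400:]=b
cv2.imwrite("pics/z1.png",c)
E
```

```text
(no output)
```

View pics/z1.png

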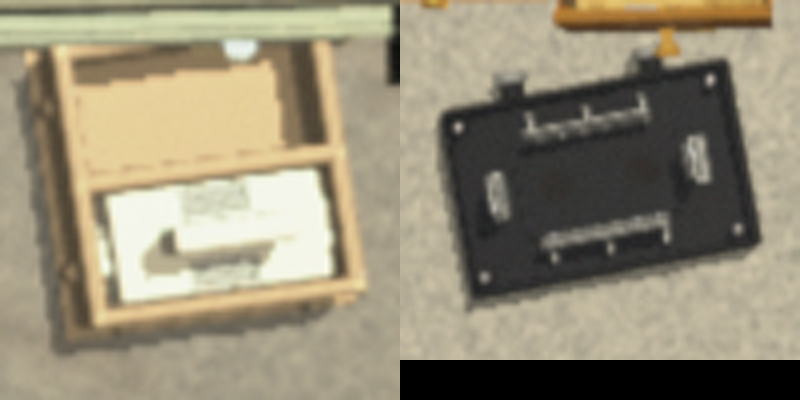

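The crop shows the cassette's top face (corners about (444,229), (488,224), (490,245), (447,250) in the full image) with the rib along image x. In the unit the four rim screws, the guides and both hooks are visible.

```bash
cat > h.py <<'E'
import numpy as np,cv2
from station import robot,optics
def ray(n,p,z):
    c=optics.camera_info(n);M=c["camera_from_world"];R,t=M[:3,:3],M[:3,3]
    d=R.T@np.array([(p[0]-c["cx"])/c["fx"],-(p[1]-c["cy"])/c["fy"],-1]);o=-R.T@t
    return o+d*(z-o[2])/d[2]
def proj(n,P):
    c=optics.camera_info(n);q=c["camera_from_world"]@np.append(P,1)
    return np.array([c["cx"]-c["fx"]*q[0]/q[2],c["cy"]+c["fy"]*q[1]/q[2]])
E
python3 - <<'E'
from h import *
print(optics.camera_info("top").keys())
i=cv2.imread("pics/top0.png");g=cv2.cvtColor(i,cv2.COLOR_BGR2GRAY);hsv=cv2.cvtColor(i,cv2.COLOR_BGR2HSV)
def rect(mask,x0,y0,x1,y1,z,nm):
    m=np.zeros_like(mask);m[y0:y1,x0:x1]=mask[y0:y1,x0:x1]
    cs,_=cv2.findContours(m,0,cv2.CHAIN_APPROX_NONE);c=max(cs,key=cv2.contourArea)
    W=np.array([ray("top",p,z)[:2] for p in c[:,0].astype(float)],np.float32)
    r=cv2.minAreaRect(W*1000);print(nm,r)
rect(((hsv[...,1]<50)&(g>175)).astype(np.uint8)*255,440,215,492,253,.034,"cass")
blk=(g<75).astype(np.uint8)*255
rect(cv2.morphologyEx(blk,cv2.MORPH_CLOSE,np.ones((7,7))),215,230,308,302,.024,"unit")
# screws: centroid of brightness
S=[]
for (u,v) in [(457,128),(709,78),(738,230),(484,278)]:
    x,y=(u-400)/4+212-.4,(v)/4+222-.4
    xi,yi=int(round(x)),int(round(y));p=g[yi-2:yi+3,xi-2:xi+3].astype(float);p=np.clip(p-p.min()-30,0,None)
    Y,X=np.mgrid[yi-2:yi+3,xi-2:xi+3];w=[(X*p).sum()/p.sum(),(Y*p).sum()/p.sum()]
    S.append(ray("top",w,.024)[:2]*1000);print((x,y),w,S[-1])
S=np.array(S);print("screw mean",S.mean(0),"dirs",S[0]-S[1],S[3]-S[2],S[0]-S[3],S[1]-S[2])
for z,u,v in[(.056,497,195),(.056,697,160),(.044,587,122),(.044,605,232)]: print("hook/guide",ray("top",((u-400)/4+211.6,v/4+221.6),z)*1000)
for u,v in[(170,237),(300,225)]: print("rib",ray("top",(u/5+422.6,v/5+189.6),.06)*1000)
for n,P in(("cup",(349,271)),("stir",(342,222)),("sugar",(153,256))):print(n,ray("top",P,.05))
E
```

```text
dict_keys(['fx', 'fy', 'cx', 'cy', 'camera_from_world'])
cass ((582.2410888671875, -314.8185729980469), (54.755374908447266, 119.0635757446289), 6.058952331542969)
unit ((525.626708984375, 206.2288055419922), (129.90399169921875, 186.27963256835938), 9.14774227142334)
(225.85, 253.6) [np.float64(226.11239193083574), np.float64(253.34293948126802)] [556.68855615 294.12416952]
(288.85, 241.1) [np.float64(289.06716417910445), np.float64(241.49253731343285)] [582.54723891 133.66794279]
(296.1, 279.1) [np.float64(296.0478087649402), np.float64(278.66932270916334)] [487.63311144 118.25685264]
(232.6, 291.1) [np.float64(232.67985611510792), np.float64(290.82374100719426)] [461.47715188 279.08497404]
screw mean [522.08651459 206.28348474] dirs [-25.85868276 160.45622673] [-26.15595956 160.8281214 ] [95.21140426 15.03919548] [94.91412747 15.41109015]
hook/guide [512.93877324 265.04497864  56.        ]
hook/guide [531.10934237 141.42102449  56.        ]
hook/guide [556.88065023 210.11678131  44.        ]
hook/guide [488.0852662  200.31278987  44.        ]
rib [ 580.45785562 -283.74238313   60.        ]
rib [ 584.70162909 -348.9031683    60.        ]
cup [ 0.50355987 -0.01454299  0.05      ]
stir [ 0.62630006 -0.00091975  0.05      ]
sugar [0.55405734 0.47006093 0.05      ]
```

```bash
cat >> h.py <<'E'
from scipy.spatial.transform import Rotation as Ro
def Rt(yaw):
    a=np.radians(yaw);s,c=np.sin(a),np.cos(a)
    return np.array([[-s,c,0],[c,s,0],[0,0,-1.]])
def plan(wps,vmax=38.,dmax=4.9,steps=None):
    """rows from present pose through (x,y,z,yaw) waypoints; prints translation & dr"""
    s=robot.state();p=s["tool_pos"]*1000;R=s["eef_rot"]
    print("at",p.round(1),"yaw",np.degrees(np.arctan2(R[1,1],R[0,1])).round(2),"t",s["clock"],"F",s["force"].round(1))
    T=[];D=[]
    for w in wps:
        q=np.array(w[:3]);G=Rt(w[3])
        rv=Ro.from_matrix(R.T@G).as_rotvec();n=int(np.ceil(max(np.linalg.norm(q-p)/vmax,np.degrees(np.linalg.norm(rv))/dmax,1)))
        for k in range(n):
            Rk=R@Ro.from_rotvec(rv*k/n).as_matrix()
            T.append((Rk.T@(q-p)/n/40).round(2).tolist());D.append((np.degrees(rv)/n/5).round(2).tolist())
        p,R=q,G
    for k in range(0,len(T),5):print("T",T[k:k+5],"\nD",D[k:k+5])
E
python3 - <<'E'
from h import *
plan([(163,603,310,74.9),(370,440,310,55),(520,150,310,30),(582,-315,300,6.)])
E
```

```text
at [162.9 603.  198.3] yaw 74.88 t 0.1 F [-0.2  0.1 -0.1]
T [[-0.0, -0.0, -0.93], [-0.0, -0.0, -0.93], [-0.0, -0.0, -0.93], [-0.87, -0.37, 0.0], [-0.88, -0.33, 0.0]] 
D [[-0.0, 0.0, -0.0], [-0.0, 0.0, -0.0], [-0.0, 0.0, -0.0], [0.0, 0.0, 0.57], [0.0, 0.0, 0.57]]
T [[-0.9, -0.28, 0.0], [-0.91, -0.24, 0.0], [-0.92, -0.19, 0.0], [-0.93, -0.15, 0.0], [-0.94, -0.1, 0.0]] 
D [[0.0, 0.0, 0.57], [0.0, 0.0, 0.57], [0.0, 0.0, 0.57], [0.0, 0.0, 0.57], [0.0, 0.0, 0.57]]
T [[-0.8, -0.42, 0.0], [-0.82, -0.38, 0.0], [-0.84, -0.34, 0.0], [-0.86, -0.3, 0.0], [-0.87, -0.26, 0.0]] 
D [[0.0, 0.0, 0.56], [0.0, 0.0, 0.56], [0.0, 0.0, 0.56], [0.0, 0.0, 0.56], [0.0, 0.0, 0.56]]
T [[-0.88, -0.22, 0.0], [-0.89, -0.17, 0.0], [-0.9, -0.13, 0.0], [-0.9, -0.09, 0.0], [-0.83, -0.34, 0.02]] 
D [[0.0, 0.0, 0.56], [0.0, 0.0, 0.56], [0.0, 0.0, 0.56], [0.0, 0.0, 0.56], [0.0, 0.0, 0.37]]
T [[-0.84, -0.32, 0.02], [-0.85, -0.29, 0.02], [-0.86, -0.26, 0.02], [-0.87, -0.23, 0.02], [-0.88, -0.21, 0.02]] 
D [[0.0, 0.0, 0.37], [0.0, 0.0, 0.37], [0.0, 0.0, 0.37], [0.0, 0.0, 0.37], [0.0, 0.0, 0.37]]
T [[-0.88, -0.18, 0.02], [-0.89, -0.15, 0.02], [-0.89, -0.12, 0.02], [-0.9, -0.09, 0.02], [-0.9, -0.06, 0.02]] 
D [[0.0, 0.0, 0.37], [0.0, 0.0, 0.37], [0.0, 0.0, 0.37], [0.0, 0.0, 0.37], [0.0, 0.0, 0.37]]
T [[-0.9, -0.03, 0.02], [-0.9, -0.0, 0.02]] 
D [[0.0, 0.0, 0.37], [0.0, 0.0, 0.37]]
```

>>> servo_tool:
  grip: [1,1,1,1,1]
  translation:
    - [0,0,-0.95]
    - [0,0,-0.95]
    - [0,0,-0.95]
    - [0,0,0]
    - [-0.87,-0.37,0]
  dr:
    - [0,0,0]
    - [0,0,0]
    - [0,0,0]
    - [0,0,0]
    - [0,0,0.57]

```text
clock: 0.52
tool_pos: [0.1858, 0.584, 0.3144]
eef_rot: [[-0.955, 0.298, -0.003], [0.298, 0.955, 0.004], [0.004, 0.003, -1.0]]
force: [0.4, 1.3, -1.1]
opening: 0.0857
grasp_force: 0.0
```

>>> servo_tool:
  grip: [1,1,1,1,1]
  translation:
    - [-0.88,-0.33,0]
    - [-0.9,-0.28,0]
    - [-0.91,-0.24,0]
    - [-0.92,-0.19,0]
    - [-0.93,-0.15,0]
  dr:
    - [0,0,0.57]
    - [0,0,0.57]
    - [0,0,0.57]
    - [0,0,0.57]
    - [0,0,0.57]

```text
clock: 0.93
tool_pos: [0.3414, 0.4618, 0.3128]
eef_rot: [[-0.845, 0.535, -0.0], [0.535, 0.845, -0.0], [0.0, -0.0, -1.0]]
force: [1.0, 0.7, -0.8]
opening: 0.0852
grasp_force: 0.0
```

>>> servo_tool:
  grip: [1,1,1,1,1]
  translation:
    - [-0.94,-0.1,0]
    - [-0.8,-0.42,0]
    - [-0.82,-0.38,0]
    - [-0.84,-0.34,0]
    - [-0.86,-0.3,0]
  dr:
    - [0,0,0.57]
    - [0,0,0.56]
    - [0,0,0.56]
    - [0,0,0.56]
    - [0,0,0.56]

```text
clock: 1.35
tool_pos: [0.4369, 0.3092, 0.3127]
eef_rot: [[-0.69, 0.724, -0.0], [0.724, 0.69, -0.0], [0.0, -0.0, -1.0]]
force: [0.2, 0.3, 0.5]
opening: 0.085
grasp_force: 0.0
```

>>> servo_tool:
  grip: [1,1,1,1,1]
  translation:
    - [-0.87,-0.26,0]
    - [-0.88,-0.22,0]
    - [-0.89,-0.17,0]
    - [-0.9,-0.13,0]
    - [-0.9,-0.09,0]
  dr:
    - [0,0,0.56]
    - [0,0,0.56]
    - [0,0,0.56]
    - [0,0,0.56]
    - [0,0,0.56]

```text
clock: 1.77
tool_pos: [0.5193, 0.1476, 0.3128]
eef_rot: [[-0.494, 0.869, -0.0], [0.869, 0.494, 0.0], [0.0, -0.0, -1.0]]
force: [0.1, 0.5, 0.5]
opening: 0.0855
grasp_force: 0.0
```

Tracking is excellent. Continuing the swing to the tray.

>>> servo_tool:
  grip: [1,1,1,1,1]
  translation:
    - [-0.83,-0.34,0.02]
    - [-0.84,-0.32,0.02]
    - [-0.85,-0.29,0.02]
    - [-0.86,-0.26,0.02]
    - [-0.87,-0.23,0.02]
  dr:
    - [0,0,0.37]
    - [0,0,0.37]
    - [0,0,0.37]
    - [0,0,0.37]
    - [0,0,0.37]

```text
clock: 2.18
tool_pos: [0.5415, -0.0306, 0.3088]
eef_rot: [[-0.349, 0.937, -0.0], [0.937, 0.349, 0.0], [0.0, -0.0, -1.0]]
force: [0.1, 0.2, 0.6]
opening: 0.0855
grasp_force: 0.0
```

>>> servo_tool:
  grip: [1,1,1,1,1]
  translation:
    - [-0.88,-0.21,0.02]
    - [-0.88,-0.18,0.02]
    - [-0.89,-0.15,0.02]
    - [-0.89,-0.12,0.02]
    - [-0.9,-0.09,0.02]
  dr:
    - [0,0,0.37]
    - [0,0,0.37]
    - [0,0,0.37]
    - [0,0,0.37]
    - [0,0,0.37]

```text
clock: 2.6
tool_pos: [0.5642, -0.2092, 0.3047]
eef_rot: [[-0.194, 0.981, -0.0], [0.981, 0.194, 0.0], [0.0, -0.0, -1.0]]
force: [0.8, 0.5, 0.6]
opening: 0.0856
grasp_force: 0.0
```

>>> servo_tool:
  grip: [1,1,1,1,1]
  translation:
    - [-0.9,-0.06,0.02]
    - [-0.9,-0.03,0.02]
    - [-0.9,0,0.02]
    - [0,0,0]
    - [0,0,0]
  dr:
    - [0,0,0.37]
    - [0,0,0.37]
    - [0,0,0.37]
    - [0,0,0]
    - [0,0,0]

```text
clock: 3.02
tool_pos: [0.5773, -0.3175, 0.3013]
eef_rot: [[-0.095, 0.996, -0.002], [0.996, 0.095, -0.001], [-0.001, -0.003, -1.0]]
force: [-0.1, 0.8, -0.2]
opening: 0.0852
grasp_force: 0.0
```

```bash
python3 - <<'E'
from h import *
i=optics.grab_frame("top")[:,:,::-1];j=optics.grab_frame("scene")[:,:,::-1]
cv2.imwrite("pics/t1.png",i);cv2.imwrite("pics/s1.png",j)
c=np.zeros((500,800,3),np.uint8)
c[:400,:400]=cv2.resize(i[180:280,413:513],(400,400),interpolation=2);c[:,400:]=cv2.resize(j[100:225,260:360],(400,500),interpolation=2)
cv2.imwrite("pics/z2.png",c)
print([proj("scene",P) for P in([.582,-.315,.06],[.52,.206,.02])])
plan([(582.5,-315.5,90,6.)])
E
```

```text
[array([312.20678759, 177.27580886]), array([356.09443587, 283.45533711])]
at [ 578.6 -314.3  302.1] yaw 5.72 t 3.1167 F [ 0.   1.2 -0.1]
T [[-0.01, 0.02, 0.88], [-0.01, 0.02, 0.88], [-0.01, 0.02, 0.88], [-0.01, 0.02, 0.88], [-0.01, 0.02, 0.88]] 
D [[-0.0, -0.0, -0.01], [-0.0, -0.0, -0.01], [-0.0, -0.0, -0.01], [-0.0, -0.0, -0.01], [-0.0, -0.0, -0.01]]
T [[-0.01, 0.02, 0.88]] 
D [[-0.0, -0.0, -0.01]]
```

View pics/z2.png

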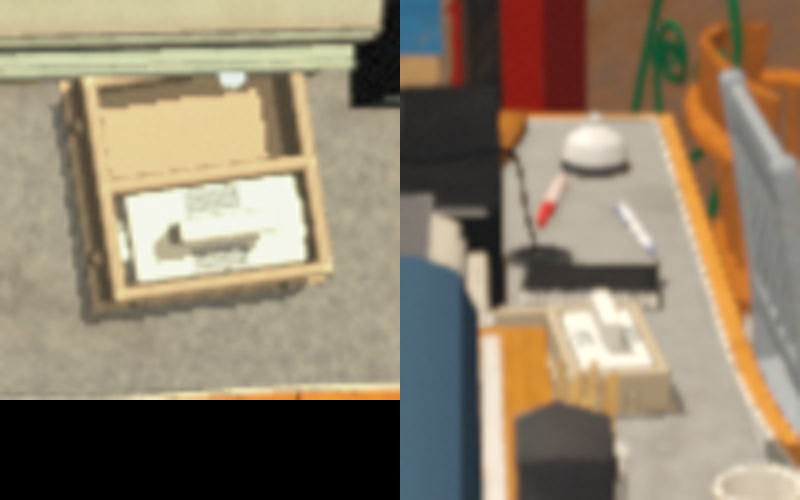

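```bash
python3 - <<'E'
import cv2,numpy as np
a=cv2.imread("pics/t1.png");b=cv2.imread("pics/s1.png")
cv2.imwrite("pics/f1.png",np.hstack([cv2.resize(a,(400,300)),cv2.resize(b,(400,300))]))
E
```

```text
(no output)
```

View pics/f1.png

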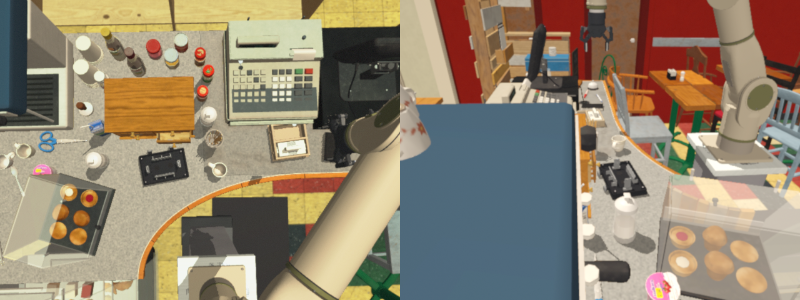

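Both views show the hand over the tray but displaced by parallax, and the tray and cassette remain visible at about (463,226). Descending to 90 mm.

>>> servo_tool:
  grip: [1,1,1,1,1]
  translation:
    - [-0.01,0.02,0.9]
    - [-0.01,0.02,0.9]
    - [-0.01,0.02,0.9]
    - [-0.01,0.02,0.9]
    - [-0.01,0.02,0.9]
  dr:
    - [0,0,0]
    - [0,0,0]
    - [0,0,0]
    - [0,0,0]
    - [0,0,0]

```text
clock: 3.53
tool_pos: [0.5834, -0.3141, 0.1214]
eef_rot: [[-0.102, 0.995, 0.001], [0.995, 0.102, 0.001], [0.001, 0.001, -1.0]]
force: [0.6, 0.7, -0.9]
opening: 0.0855
grasp_force: 0.0
```

>>> servo_tool:
  grip: [1,1,1]
  translation:
    - [-0.01,0.02,0.8]
    - [0,0,0]
    - [0,0,0]
  dr:
    - [0,0,0]
    - [0,0,0]
    - [0,0,0]

```text
clock: 3.78
tool_pos: [0.5834, -0.3148, 0.0902]
eef_rot: [[-0.101, 0.995, -0.002], [0.995, 0.101, 0.002], [0.002, -0.002, -1.0]]
force: [0.1, -0.6, 1.5]
opening: 0.0852
grasp_force: 0.0
```

```bash
python3 - <<'E'
from h import *
i=optics.grab_frame("top")[:,:,::-1];j=optics.grab_frame("scene")[:,:,::-1]
cv2.imwrite("pics/t2.png",i);cv2.imwrite("pics/s2.png",j)
c=np.zeros((500,800,3),np.uint8)
c[:400,:400]=cv2.resize(i[180:280,433:533],(400,400),interpolation=2);c[:,400:]=cv2.resize(j[100:225,260:360],(400,500),interpolation=2)
cv2.imwrite("pics/z3.png",c)
s=robot.state()
for n in("top","scene"):print(n,proj(n,s["tool_pos"]),[proj(n,s["tool_pos"]+s["eef_rot"]@[0,d,-.013]) for d in(-.05,.05)])
plan([(582.5,-315.5,38,6.)])
E
```

```text
top [474.56683441 233.8751167 ] [array([479.61703123, 254.2957278 ]), array([473.46459582, 212.77995364])]
scene [311.31923574 167.06992165] [array([327.20345363, 162.36756239]), array([295.31046025, 163.84448241])]
at [ 584.9 -316.7   93.3] yaw 5.75 t 3.8833 F [-0.4  0.3 -0.2]
T [[0.02, -0.03, 0.69], [0.02, -0.03, 0.69]] 
D [[0.02, 0.01, -0.02], [0.02, 0.01, -0.02]]
```

View pics/z3.png

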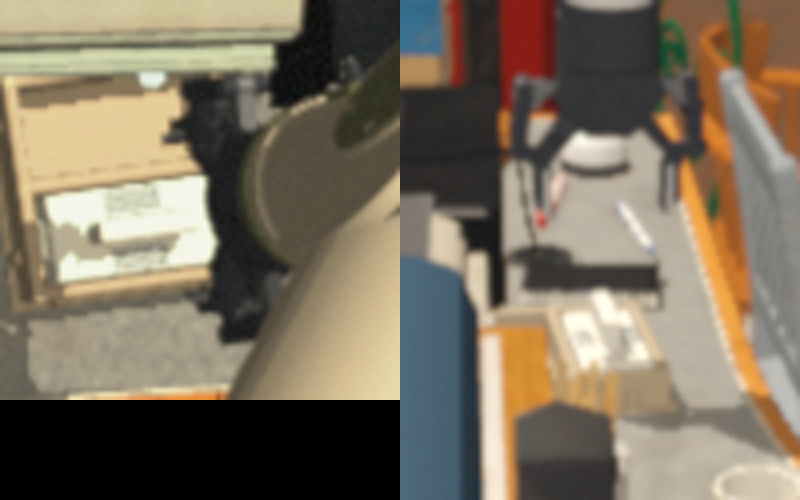

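The fingers straddle the rib in the scene view, with tips near columns 296 and 326, but they sit higher (row ≈152) than I predicted (163). I'll check this numerically by differencing against the first images.

```bash
python3 - <<'E'
from h import *
for n,a,x0,x1,y0,y1 in(("top","t",462,520,196,272),("scene","s",288,338,118,172)):
    d=cv2.absdiff(cv2.imread(f"pics/{n}0.png"),cv2.imread(f"pics/{a}2.png")).max(2)
    print(n,x0,y0)
    for y in range(y0,y1,2 if n=="top" else 1):print(y,"".join(" .+#"[min(3,int(v)//20)] for v in d[y,x0:x1]))
E
```

```text
top 462 196
196                                                         . 
198                        .+##. .++.++##.                  ..
200                 +##++++########...+###+              ..   
202                 +###+++###############+             .+++..
204                 .###+++########++.++.            .###+.+++
206                   +#+.++#######+...         .######+...   
208                 .+###+++#######+...    ..+#+..############
210              ########+.++######+......+#++################
212              ########++++#############+.+#################
214            ###########+++############+.+################+.
216            .++....+###++.+###########++###############++++
218                   .#################+#################+   
220                    ##################################+.   
222                     .##############+##################..  
224                       ####+##########################+.   
226                       #############+################++.   
228                      .#############+##################.   
230              
[... 3538 characters left out ...]
                                    
159                                                   
160                                                   
161                                                   
162                                                   
163                                                   
164                                                   
165                                                   
166                                                   
167                                                   
168                                                   
169                                                   
170                                                   
171
```

>>> servo_tool:
  grip: [1,1,1,1]
  translation:
    - [0,-0.02,0.4]
    - [0,-0.02,0.4]
    - [0,0,0]
    - [0,0,0]
  dr:
    - [0,0,0]
    - [0,0,0]
    - [0,0,0]
    - [0,0,0]

```text
clock: 4.22
tool_pos: [0.5826, -0.3171, 0.0604]
eef_rot: [[-0.099, 0.995, 0.002], [0.995, 0.099, -0.0], [-0.001, 0.002, -1.0]]
force: [0.0, -0.4, 0.5]
opening: 0.0853
grasp_force: 0.0
```

```bash
python3 - <<'E'
from h import *
j=optics.grab_frame("scene")[:,:,::-1];cv2.imwrite("pics/s3.png",j)
i=optics.grab_frame("top")[:,:,::-1];cv2.imwrite("pics/t3.png",i)
c=np.zeros((560,800,3),np.uint8)
c[:,:400]=cv2.resize(i[190:260,440:490],(400,560),interpolation=2);c[:,400:]=cv2.resize(j[140:210,288:338],(400,560),interpolation=2)
cv2.imwrite("pics/z4.png",c)
S=[robot.state() for _ in range(1)];s=S[0]
for n in("top","scene"):print(n,proj(n,s["tool_pos"]),[proj(n,s["tool_pos"]+s["eef_rot"]@[0,d,-.013]) for d in(-.05,.05)])
plan([(582.5,-315.5,38,6.)])
E
```

```text
top [470.20238969 235.59146622] [array([475.0262704 , 255.44706064]), array([469.11063526, 215.11528855])]
scene [311.83608853 176.70684669] [array([327.53524426, 172.04486218]), array([296.01963557, 173.62204082])]
at [ 583.  -317.5   60.9] yaw 5.69 t 4.3167 F [0.4 0.2 0.8]
T [[0.05, -0.01, 0.57]] 
D [[0.03, 0.01, -0.06]]
```

View pics/z4.png

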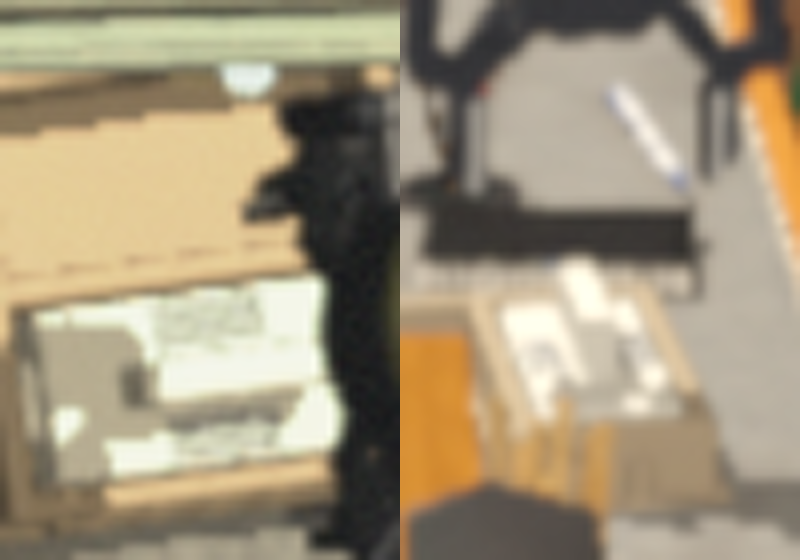

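The scene view shows the fingertips straddling the rib, at about (297,164) and (328,162), with the rib's far end at (310,173). The tips look higher than the TCP reading suggests. I'll descend and close gently, and the opening will show whether the rib is between the pads.

>>> servo_tool:
  grip: [1,1,1,1,1]
  translation:
    - [0.03,0,0.3]
    - [0,0,0.25]
    - [0,0,0]
    - [0,0,0]
    - [0,0,0]
  dr:
    - [0,0,0]
    - [0,0,0]
    - [0,0,0]
    - [0,0,0]
    - [0,0,0]

```text
clock: 4.73
tool_pos: [0.5817, -0.3158, 0.0365]
eef_rot: [[-0.099, 0.995, -0.0], [0.995, 0.099, 0.0], [0.0, -0.0, -1.0]]
force: [0.1, 0.2, 0.5]
opening: 0.0853
grasp_force: 0.0
```

>>> servo_tool:
  grip: [0,0,0,0,0]
  translation:
    - [0,0,0]
    - [0,0,0]
    - [0,0,0]
    - [0,0,0]
    - [0,0,0]
  dr:
    - [0,0,0]
    - [0,0,0]
    - [0,0,0]
    - [0,0,0]
    - [0,0,0]
  force: 20

```text
clock: 5.15
tool_pos: [0.5818, -0.3157, 0.0367]
eef_rot: [[-0.099, 0.995, 0.0], [0.995, 0.099, 0.0], [0.0, 0.0, -1.0]]
force: [-1.0, -0.3, 0.5]
opening: 0.0252
grasp_force: 0.0
```

>>> servo_tool:
  grip: [0,0,0,0,0]
  translation:
    - [0,0,0]
    - [0,0,0]
    - [0,0,0]
    - [0,0,0]
    - [0,0,0]
  dr:
    - [0,0,0]
    - [0,0,0]
    - [0,0,0]
    - [0,0,0]
    - [0,0,0]

```text
clock: 5.57
tool_pos: [0.5818, -0.3157, 0.0365]
eef_rot: [[-0.099, 0.995, -0.0], [0.995, 0.099, 0.0], [0.0, 0.0, -1.0]]
force: [0.0, 0.0, -0.0]
opening: 0.0001
grasp_force: 0.0
```

```bash
python3 - <<'E'
from h import *
j=optics.grab_frame("scene")[:,:,::-1];cv2.imwrite("pics/s4.png",j)
i=optics.grab_frame("top")[:,:,::-1];cv2.imwrite("pics/t4.png",i)
c=np.zeros((560,800,3),np.uint8)
c[:,:400]=cv2.resize(i[190:260,440:490],(400,560),interpolation=2);c[:,400:]=cv2.resize(j[140:210,288:338],(400,560),interpolation=2)
cv2.imwrite("pics/z5.png",c)
s=robot.state();print(s["tool_pos"],s["joints"])
for n in("top","scene"):print(n,proj(n,s["tool_pos"]))
E
```

```text
[ 0.58173491 -0.31577252  0.03656114] [ -2.36792778  35.44494517  37.58858939  89.25917123 -23.32263433
  63.32580566  46.36400222]
top [466.16744015 236.78546454]
scene [312.22138482 184.08913741]
```

View pics/z5.png

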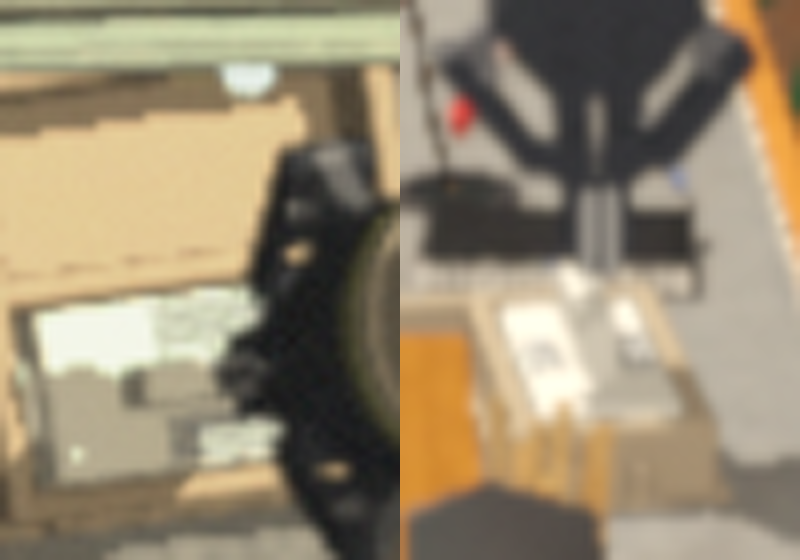

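The shut fingertips appear at (313,173.5) in the scene view and about (472.5,237) in the top view. The tool is therefore really about 30 mm higher than its reading, just over the rib. I'll triangulate the offset.

```bash
cat >> h.py <<'E'
from scipy.optimize import least_squares
def tri(pt,ps):return least_squares(lambda P:np.r_[proj("top",P)-pt,proj("scene",P)-ps],[.55,-.3,.05]).x
E
python3 - <<'E'
from h import *
for c in (471.5,472.5,473.5):
    P=tri((c,236.9),(313,173.5));print(P,proj("top",P),proj("scene",P))
# rib far end of top edge: both views
print("rib near(top left end)",tri((457.5,237.5),(316,181)))
print(proj("scene",[.5805,-.285,.06]),proj("scene",[.5845,-.349,.06]),proj("scene",[.5805,-.285,.034]))
E
```

```text
[ 0.57919685 -0.31666024  0.07190443] [471.5061732  236.82859749] [313.09069908 173.51033354]
[ 0.57911667 -0.31952762  0.07077238] [472.50334141 236.86132564] [313.04917831 173.50560574]
[ 0.57903654 -0.32240102  0.06963801] [473.50052086 236.89396734] [313.00767927 173.50087577]
rib near(top left end) [ 0.57645636 -0.28551146  0.06015426]
[313.35852898 180.98347006] [310.7009782  173.23446668] [313.28916644 188.74753551]
```

>>> servo_tool:
  grip: [1,1,1,1,1]
  translation:
    - [0,0,0]
    - [0,0,0]
    - [0,0,0]
    - [0,0,0]
    - [0,0,0]
  dr:
    - [0,0,0]
    - [0,0,0]
    - [0,0,0]
    - [0,0,0]
    - [0,0,0]

```text
clock: 6.08
tool_pos: [0.5818, -0.3157, 0.0366]
eef_rot: [[-0.099, 0.995, -0.0], [0.995, 0.099, 0.0], [0.0, 0.0, -1.0]]
force: [-0.1, 1.0, 0.3]
opening: 0.0607
grasp_force: 0.0
```

>>> servo_tool:
  grip: [1,1,1,1,1]
  translation:
    - [0,0,0]
    - [0,0,0]
    - [0,0,0.25]
    - [0,0,0.25]
    - [0,0,0]
  dr:
    - [0,0,0]
    - [0,0,0]
    - [0,0,0]
    - [0,0,0]
    - [0,0,0]

```text
clock: 6.5
tool_pos: [0.5804, -0.3147, 0.0136]
eef_rot: [[-0.099, 0.995, -0.003], [0.995, 0.099, 0.002], [0.002, -0.003, -1.0]]
force: [0.2, 0.5, -0.2]
opening: 0.0853
grasp_force: 0.0
```

>>> servo_tool:
  grip: [1,1,1,1]
  translation:
    - [0,0,0.1]
    - [0,0,0.1]
    - [0,0,0]
    - [0,0,0]
  dr:
    - [0,0,0]
    - [0,0,0]
    - [0,0,0]
    - [0,0,0]

```text
clock: 6.83
tool_pos: [0.5816, -0.3157, 0.0084]
eef_rot: [[-0.099, 0.995, -0.0], [0.995, 0.099, 0.0], [0.0, -0.0, -1.0]]
force: [0.4, -0.5, -0.5]
opening: 0.0854
grasp_force: 0.0
```

>>> servo_tool:
  grip: [0,0,0,0,0]
  translation:
    - [0,0,0]
    - [0,0,0]
    - [0,0,0]
    - [0,0,0]
    - [0,0,0]
  dr:
    - [0,0,0]
    - [0,0,0]
    - [0,0,0]
    - [0,0,0]
    - [0,0,0]

```text
clock: 7.25
tool_pos: [0.5818, -0.3158, 0.0087]
eef_rot: [[-0.099, 0.995, 0.0], [0.995, 0.099, 0.0], [0.0, 0.0, -1.0]]
force: [-1.0, -0.1, 0.0]
opening: 0.0254
grasp_force: 0.0
```

>>> servo_tool:
  grip: [0,0,0]
  translation:
    - [0,0,0]
    - [0,0,0]
    - [0,0,0]
  dr:
    - [0,0,0]
    - [0,0,0]
    - [0,0,0]

```text
clock: 7.5
tool_pos: [0.582, -0.3157, 0.0087]
eef_rot: [[-0.099, 0.995, 0.0], [0.995, 0.099, 0.0], [-0.0, 0.0, -1.0]]
force: [0.9, 0.5, -0.6]
opening: 0.0131
grasp_force: 25.3
```

The rib is gripped (opening 13 mm, 25 N). I'll loosen, go 5 mm deeper for more pad overlap, and regrip firmly.

>>> servo_tool:
  grip: [0.4,0.4,0.4,0.4,0.4]
  translation:
    - [0,0,0]
    - [0,0,0]
    - [0,0,0.06]
    - [0,0,0.06]
    - [0,0,0]
  dr:
    - [0,0,0]
    - [0,0,0]
    - [0,0,0]
    - [0,0,0]
    - [0,0,0]

```text
clock: 7.92
tool_pos: [0.5814, -0.3155, 0.003]
eef_rot: [[-0.099, 0.995, -0.001], [0.995, 0.099, 0.0], [0.001, -0.001, -1.0]]
force: [0.5, -0.7, 0.3]
opening: 0.0341
grasp_force: 0.0
```

>>> servo_tool:
  grip: [0,0,0,0,0]
  translation:
    - [0,0,0]
    - [0,0,0]
    - [0,0,0]
    - [0,0,0]
    - [0,0,0]
  dr:
    - [0,0,0]
    - [0,0,0]
    - [0,0,0]
    - [0,0,0]
    - [0,0,0]
  force: 90

```text
clock: 8.33
tool_pos: [0.5821, -0.3157, 0.0039]
eef_rot: [[-0.099, 0.995, 0.001], [0.995, 0.099, -0.0], [-0.0, 0.001, -1.0]]
force: [1.1, 0.3, -1.3]
opening: 0.0122
grasp_force: 88.0
```

>>> servo_tool:
  grip: [0,0,0,0]
  translation:
    - [0,0,0]
    - [0,0,0]
    - [0,0,0]
    - [0,0,0]
  dr:
    - [0,0,0]
    - [0,0,0]
    - [0,0,0]
    - [0,0,0]

```text
clock: 8.67
tool_pos: [0.582, -0.3157, 0.0039]
eef_rot: [[-0.099, 0.995, 0.0], [0.995, 0.099, -0.0], [-0.0, 0.0, -1.0]]
force: [2.8, -0.2, 1.1]
opening: 0.0123
grasp_force: 88.1
```

>>> servo_tool:
  grip: [0,0,0,0,0]
  translation:
    - [0,0,-0.2]
    - [0,0,-0.3]
    - [0,0,-0.4]
    - [0,0,-0.5]
    - [0,0,-0.6]
  dr:
    - [0,0,0]
    - [0,0,0]
    - [0,0,0]
    - [0,0,0]
    - [0,0,0]

```text
clock: 9.08
tool_pos: [0.5801, -0.3154, 0.0833]
eef_rot: [[-0.099, 0.995, -0.004], [0.995, 0.099, 0.001], [0.002, -0.003, -1.0]]
force: [-0.2, 0.3, -2.2]
opening: 0.0127
grasp_force: 89.1
```

>>> servo_tool:
  grip: [0,0,0,0,0]
  translation:
    - [0,0,-0.8]
    - [0,0,-0.8]
    - [0,0,-0.8]
    - [0,0,-0.6]
    - [0,0,-0.3]
  dr:
    - [0,0,0]
    - [0,0,0]
    - [0,0,0]
    - [0,0,0]
    - [0,0,0]

```text
clock: 9.5
tool_pos: [0.5817, -0.3167, 0.2192]
eef_rot: [[-0.098, 0.995, 0.002], [0.995, 0.098, -0.001], [-0.002, 0.002, -1.0]]
force: [0.7, -0.4, -1.7]
opening: 0.0121
grasp_force: 89.2
```

```bash
python3 - <<'E'
from h import *
j=optics.grab_frame("scene")[:,:,::-1];cv2.imwrite("pics/s6.png",j)
i=optics.grab_frame("top")[:,:,::-1];cv2.imwrite("pics/t6.png",i)
s=robot.state();print(s["opening"],s["grasp_force"],s["force"])
plan([(550,-20,215,7.5),(522,206,215,9.2)],vmax=34)
E
```

```text
0.012380718469511085 89.2195737361908 [ 0.70651372 -0.09163543 -3.13759237]
at [ 582.  -316.5  217.4] yaw 5.65 t 9.6 F [ 0.7 -0.1 -3.1]
T [[0.83, -0.01, 0.01], [0.83, -0.0, 0.01], [0.83, -0.0, 0.01], [0.83, 0.0, 0.01], [0.83, 0.0, 0.01]] 
D [[0.0, 0.0, -0.04], [0.0, 0.0, -0.04], [0.0, 0.0, -0.04], [0.0, 0.0, -0.04], [0.0, 0.0, -0.04]]
T [[0.83, 0.01, 0.01], [0.83, 0.01, 0.01], [0.83, 0.01, 0.01], [0.83, 0.02, 0.01], [0.81, 0.01, 0.0]] 
D [[0.0, 0.0, -0.04], [0.0, 0.0, -0.04], [0.0, 0.0, -0.04], [0.0, 0.0, -0.04], [0.0, 0.0, -0.05]]
T [[0.81, 0.01, 0.0], [0.81, 0.01, 0.0], [0.81, 0.02, 0.0], [0.81, 0.02, 0.0], [0.81, 0.02, 0.0]] 
D [[0.0, 0.0, -0.05], [0.0, 0.0, -0.05], [0.0, 0.0, -0.05], [0.0, 0.0, -0.05], [0.0, 0.0, -0.05]]
T [[0.81, 0.03, 0.0]] 
D [[0.0, 0.0, -0.05]]
```

>>> servo_tool:
  grip: [0,0,0,0,0]
  translation:
    - [0.5,-0.01,0]
    - [0.83,0,0]
    - [0.83,0,0]
    - [0.83,0,0]
    - [0.83,0,0]
  dr:
    - [0,0,-0.04]
    - [0,0,-0.04]
    - [0,0,-0.04]
    - [0,0,-0.04]
    - [0,0,-0.04]

```text
clock: 10.02
tool_pos: [0.5634, -0.162, 0.2131]
eef_rot: [[-0.117, 0.993, -0.004], [0.993, 0.117, 0.0], [0.001, -0.004, -1.0]]
force: [1.6, 0.6, -1.7]
opening: 0.0124
grasp_force: 89.0
```

>>> servo_tool:
  grip: [0,0,0,0,0]
  translation:
    - [0.83,0.01,0]
    - [0.83,0.01,0]
    - [0.83,0.01,0]
    - [0.83,0.02,0]
    - [0.81,0.01,0]
  dr:
    - [0,0,-0.04]
    - [0,0,-0.04]
    - [0,0,-0.04]
    - [0,0,-0.04]
    - [0,0,-0.05]

```text
clock: 10.43
tool_pos: [0.5453, 0.0022, 0.2135]
eef_rot: [[-0.135, 0.991, -0.003], [0.991, 0.135, -0.001], [-0.0, -0.003, -1.0]]
force: [0.7, 0.1, -1.5]
opening: 0.0122
grasp_force: 89.0
```

>>> servo_tool:
  grip: [0,0,0,0,0]
  translation:
    - [0.81,0.01,0]
    - [0.81,0.01,0]
    - [0.81,0.02,0]
    - [0.81,0.02,0]
    - [0.6,0.02,0]
  dr:
    - [0,0,-0.05]
    - [0,0,-0.05]
    - [0,0,-0.05]
    - [0,0,-0.05]
    - [0,0,-0.05]

```text
clock: 10.85
tool_pos: [0.5262, 0.1558, 0.2133]
eef_rot: [[-0.159, 0.987, -0.004], [0.987, 0.159, -0.001], [-0.0, -0.004, -1.0]]
force: [1.7, 0.0, -2.7]
opening: 0.0125
grasp_force: 89.0
```

>>> servo_tool:
  grip: [0,0,0,0,0]
  translation:
    - [0.4,0.02,0]
    - [0.3,0.02,0]
    - [0,0,0]
    - [0,0,0]
    - [0,0,0]
  dr:
    - [0,0,-0.05]
    - [0,0,0]
    - [0,0,0]
    - [0,0,0]
    - [0,0,0]

```text
clock: 11.27
tool_pos: [0.5259, 0.1786, 0.2155]
eef_rot: [[-0.158, 0.987, -0.0], [0.987, 0.158, -0.001], [-0.001, -0.0, -1.0]]
force: [0.4, -0.2, -2.0]
opening: 0.0124
grasp_force: 89.0
```

```bash
python3 - <<'E'
from h import *
plan([(522,205.5,90,9.2)])
E
```

```text
at [525.9 178.6 215.5] yaw 9.08 t 11.2667 F [ 0.4 -0.2 -2. ]
T [[0.17, 0.0, 0.78], [0.17, 0.0, 0.78], [0.17, 0.0, 0.78], [0.17, 0.0, 0.78]] 
D [[-0.0, 0.0, -0.01], [-0.0, 0.0, -0.01], [-0.0, 0.0, -0.01], [-0.0, 0.0, -0.01]]
```

>>> servo_tool:
  grip: [0,0,0,0,0]
  translation:
    - [0.34,0,0.3]
    - [0.34,0,0.7]
    - [0,0,0.8]
    - [0,0,0.6]
    - [0,0,0.4]
  dr:
    - [0,0,-0.02]
    - [0,0,0]
    - [0,0,0]
    - [0,0,0]
    - [0,0,0]

```text
clock: 11.68
tool_pos: [0.5197, 0.2065, 0.1005]
eef_rot: [[-0.161, 0.987, -0.003], [0.987, 0.161, -0.002], [-0.001, -0.003, -1.0]]
force: [-1.3, -0.4, -2.9]
opening: 0.0123
grasp_force: 89.2
```

>>> servo_tool:
  grip: [0,0,0]
  translation:
    - [0,0,0.2]
    - [0,0,0]
    - [0,0,0]
  dr:
    - [0,0,0]
    - [0,0,0]
    - [0,0,0]

```text
clock: 11.93
tool_pos: [0.5215, 0.2073, 0.0962]
eef_rot: [[-0.161, 0.987, 0.0], [0.987, 0.161, 0.0], [-0.0, 0.0, -1.0]]
force: [0.8, 0.1, -2.1]
opening: 0.0121
grasp_force: 89.1
```

```bash
python3 - <<'E'
from h import *
j=optics.grab_frame("scene")[:,:,::-1];cv2.imwrite("pics/s7.png",j)
i=optics.grab_frame("top")[:,:,::-1];cv2.imwrite("pics/t7.png",i)
c=np.zeros((560,800,3),np.uint8)
c[:440,:400]=cv2.resize(i[195:305,212:312],(400,440),interpolation=2);c[:,400:]=cv2.resize(j[190:330,307:407],(400,560),interpolation=2)
cv2.imwrite("pics/z7.png",c)
plan([(522,205.5,56,9.2)])
s=robot.state();y=np.array([-.16,.987,0]);x=np.array([.987,.16,0])
u=np.array([.522,.2055,s["tool_pos"][2]])
for n in("top","scene"):
    for nm,z in(("under",0),("top",.03)):print(n,nm,[proj(n,u+a*.028*x+b*.055*y+[0,0,z]).round(1).tolist() for a in(-1,1) for b in(-1,1)])
E
```

```text
at [522.  207.8  97.1] yaw 9.31 t 12.0333 F [-0.6  0.4 -1.5]
T [[-0.03, -0.01, 0.51], [-0.03, -0.0, 0.51]] 
D [[0.01, -0.0, 0.01], [0.01, -0.0, 0.01]]
top under [[283.0, 273.2], [237.4, 281.9], [278.7, 250.1], [233.2, 258.7]]
top top [[282.2, 273.3], [235.3, 282.3], [277.8, 249.6], [231.0, 258.4]]
scene under [[361.4, 239.8], [378.4, 266.0], [337.4, 242.5], [352.3, 269.4]]
scene top [[362.2, 228.0], [379.6, 253.5], [337.9, 230.6], [353.1, 256.8]]
```

View pics/z7.png

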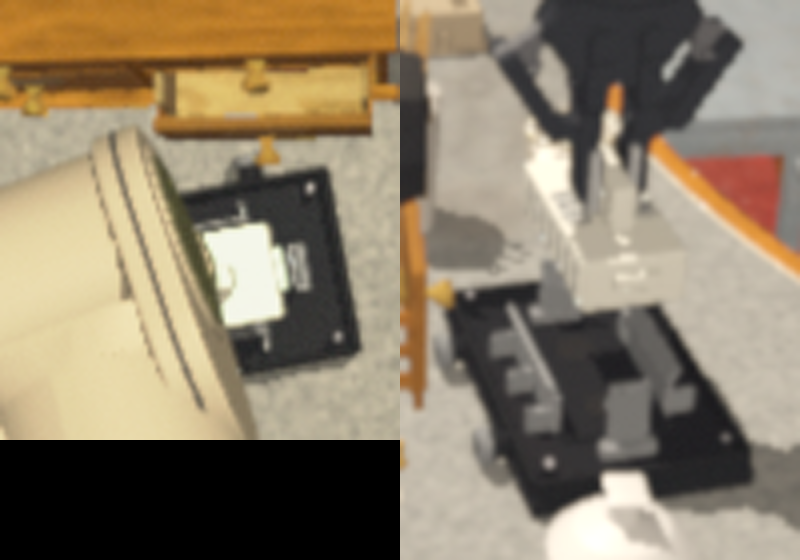

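The scene view shows the cassette held level over the unit, with its near end face at about (351,267)–(378,265), within 1–2 px of prediction. The top view shows its right lug in line with the hook. Descending into the guides.

>>> servo_tool:
  grip: [0,0,0,0]
  translation:
    - [-0.05,0,0.5]
    - [0,0,0.5]
    - [0,0,0]
    - [0,0,0]
  dr:
    - [0,0,0]
    - [0,0,0]
    - [0,0,0]
    - [0,0,0]

```text
clock: 12.37
tool_pos: [0.5214, 0.2056, 0.0563]
eef_rot: [[-0.162, 0.987, -0.0], [0.987, 0.162, -0.0], [-0.0, -0.0, -1.0]]
force: [0.4, 0.1, -2.6]
opening: 0.0124
grasp_force: 88.9
```

>>> servo_tool:
  grip: [0,0,0,0,0]
  translation:
    - [0,0,0.1]
    - [0,0,0.1]
    - [0,0,0.1]
    - [0,0,0]
    - [0,0,0]
  dr:
    - [0,0,0]
    - [0,0,0]
    - [0,0,0]
    - [0,0,0]
    - [0,0,0]

```text
clock: 12.78
tool_pos: [0.5214, 0.2057, 0.0439]
eef_rot: [[-0.162, 0.987, -0.0], [0.987, 0.162, 0.0], [0.0, -0.0, -1.0]]
force: [-0.0, 0.0, -3.2]
opening: 0.0123
grasp_force: 89.0
```

>>> servo_tool:
  grip: [0,0,0,0]
  translation:
    - [0,0,0.1]
    - [0,0,0.1]
    - [0,0,0]
    - [0,0,0]
  dr:
    - [0,0,0]
    - [0,0,0]
    - [0,0,0]
    - [0,0,0]
  force: 120

```text
clock: 13.12
tool_pos: [0.5211, 0.206, 0.0355]
eef_rot: [[-0.163, 0.987, -0.0], [0.987, 0.163, 0.0], [0.0, -0.0, -1.0]]
force: [0.3, 2.5, -2.7]
opening: 0.0116
grasp_force: 119.7
```

>>> servo_tool:
  grip: [0,0,0,0]
  translation:
    - [0,0,0.1]
    - [0,0,0]
    - [0,0,0]
    - [0,0,0]
  dr:
    - [0,0,0]
    - [0,0,0]
    - [0,0,0]
    - [0,0,0]

```text
clock: 13.45
tool_pos: [0.5221, 0.2061, 0.0322]
eef_rot: [[-0.162, 0.987, 0.002], [0.987, 0.162, 0.001], [0.001, 0.002, -1.0]]
force: [1.2, 3.4, 2.2]
opening: 0.0115
grasp_force: 120.4
```

>>> servo_tool:
  grip: [0,0,0,0]
  translation:
    - [0.03,0,0.05]
    - [0,0,0.05]
    - [0,0,0]
    - [0,0,0]
  dr:
    - [0,0,0]
    - [0,0,0]
    - [0,0,0]
    - [0,0,0]

```text
clock: 13.78
tool_pos: [0.5219, 0.2071, 0.0281]
eef_rot: [[-0.162, 0.987, 0.001], [0.987, 0.162, 0.001], [0.0, 0.001, -1.0]]
force: [3.2, 2.6, 3.1]
opening: 0.0115
grasp_force: 120.7
```

>>> servo_tool:
  grip: [0,0,0,0]
  translation:
    - [0,0,0.05]
    - [0,0,0.05]
    - [0,0,0]
    - [0,0,0]
  dr:
    - [0,0,0]
    - [0,0,0]
    - [0,0,0]
    - [0,0,0]

```text
clock: 14.12
tool_pos: [0.5218, 0.2071, 0.024]
eef_rot: [[-0.162, 0.987, 0.001], [0.987, 0.162, 0.001], [0.0, 0.001, -1.0]]
force: [4.1, 3.2, 1.0]
opening: 0.0118
grasp_force: 120.5
```

>>> servo_tool:
  grip: [0,0,0,0]
  translation:
    - [0,0.02,0.05]
    - [0,0,0.05]
    - [0,0,0]
    - [0,0,0]
  dr:
    - [0,0,0]
    - [0,0,0]
    - [0,0,0]
    - [0,0,0]

```text
clock: 14.45
tool_pos: [0.5219, 0.207, 0.0193]
eef_rot: [[-0.162, 0.987, -0.0], [0.987, 0.162, -0.0], [-0.0, -0.0, -1.0]]
force: [4.0, 5.2, -2.1]
opening: 0.0114
grasp_force: 119.8
```

>>> servo_tool:
  grip: [0,0,0,0]
  translation:
    - [0,0,0.05]
    - [0,0,0.05]
    - [0,0,0]
    - [0,0,0]
  dr:
    - [0,0,0]
    - [0,0,0]
    - [0,0,0]
    - [0,0,0]

```text
clock: 14.78
tool_pos: [0.522, 0.2069, 0.0158]
eef_rot: [[-0.162, 0.987, -0.0], [0.987, 0.162, 0.0], [0.0, -0.0, -1.0]]
force: [1.6, 2.7, 5.8]
opening: 0.0115
grasp_force: 121.0
```

>>> servo_tool:
  grip: [0,0,0]
  translation:
    - [0,0,0.04]
    - [0,0,0]
    - [0,0,0]
  dr:
    - [0,0,0]
    - [0,0,0]
    - [0,0,0]

```text
clock: 15.03
tool_pos: [0.522, 0.2069, 0.0158]
eef_rot: [[-0.162, 0.987, -0.0], [0.987, 0.162, 0.001], [0.001, -0.0, -1.0]]
force: [-6.7, -0.4, 23.9]
opening: 0.0118
grasp_force: 123.8
```

>>> servo_tool:
  grip: [0,0,0]
  translation:
    - [0,0,0.04]
    - [0,0,0]
    - [0,0,0]
  dr:
    - [0,0,0]
    - [0,0,0]
    - [0,0,0]

```text
clock: 15.28
tool_pos: [0.522, 0.207, 0.0157]
eef_rot: [[-0.162, 0.987, -0.001], [0.987, 0.162, 0.002], [0.002, -0.001, -1.0]]
force: [-15.5, -3.0, 43.5]
opening: 0.0117
grasp_force: 126.7
```

```bash
python3 - <<'E'
from h import *
j=optics.grab_frame("scene")[:,:,::-1];cv2.imwrite("pics/s8.png",j)
i=optics.grab_frame("top")[:,:,::-1];cv2.imwrite("pics/t8.png",i)
c=np.zeros((560,800,3),np.uint8)
c[:440,:400]=cv2.resize(i[195:305,212:312],(400,440),interpolation=2);c[:,400:]=cv2.resize(j[190:330,307:407],(400,560),interpolation=2)
cv2.imwrite("pics/z8.png",c)
s=robot.state();print(s["force"],s["torque"],s["tool_pos"])
E
```

```text
[-15.09648531  -3.54104682  44.90288505] [-0.83715116  3.40140898 -0.08738566] [0.52203831 0.20700706 0.01572155]
```

View pics/z8.png

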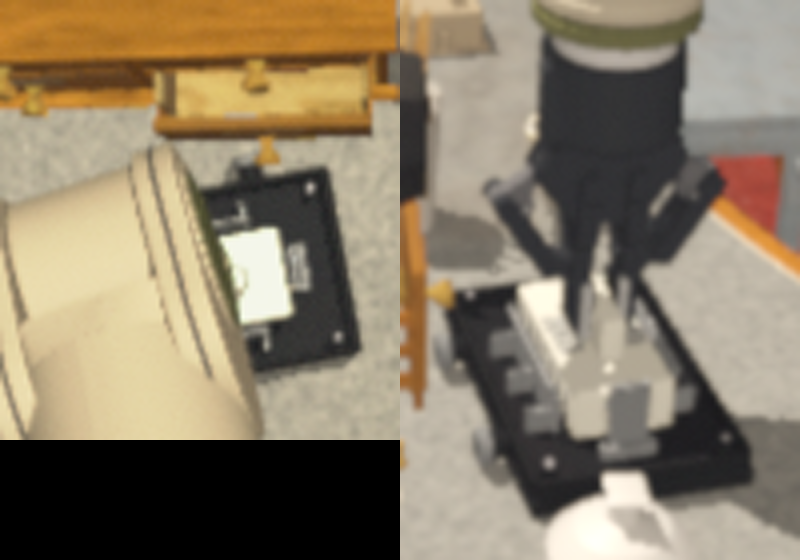

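The cassette stands between the guides, with the hook upright over its end at (364,292). It met a hard stop at 15.8 mm, which is seat height. I'll relax the press, release and rise.

>>> servo_tool:
  grip: [0,0,0.5,0.6,0.6]
  translation:
    - [0,0,-0.06]
    - [0,0,-0.02]
    - [0,0,0]
    - [0,0,0]
    - [0,0,0]
  dr:
    - [0,0,0]
    - [0,0,0]
    - [0,0,0]
    - [0,0,0]
    - [0,0,0]

```text
clock: 15.8
tool_pos: [0.5212, 0.2061, 0.015]
eef_rot: [[-0.162, 0.987, -0.002], [0.987, 0.162, -0.001], [-0.001, -0.002, -1.0]]
force: [0.1, 0.2, -0.3]
opening: 0.0473
grasp_force: 0.0
```

>>> servo_tool:
  grip: [0.6,0.6,0.6,0.6,0.6]
  translation:
    - [0,0,0]
    - [0,0,-0.2]
    - [0,0,-0.5]
    - [0,0,-0.8]
    - [0,0,-0.8]
  dr:
    - [0,0,0]
    - [0,0,0]
    - [0,0,0]
    - [0,0,0]
    - [0,0,0]

```text
clock: 16.22
tool_pos: [0.5213, 0.2063, 0.1087]
eef_rot: [[-0.162, 0.987, -0.002], [0.987, 0.162, -0.001], [-0.001, -0.002, -1.0]]
force: [-0.2, 1.5, -0.3]
opening: 0.0509
grasp_force: 0.0
```

>>> servo_tool:
  grip: [0.6,0.6,0.6,0.6,0.6]
  translation:
    - [0,0,-0.9]
    - [0,0,-0.9]
    - [0,0,-0.9]
    - [0,0,-0.5]
    - [0,0,0]
  dr:
    - [0,0,0]
    - [0,0,0]
    - [0,0,0]
    - [0,0,0]
    - [0,0,0]

```text
clock: 16.63
tool_pos: [0.524, 0.2074, 0.2414]
eef_rot: [[-0.162, 0.987, 0.007], [0.987, 0.162, 0.004], [0.003, 0.007, -1.0]]
force: [-0.3, -0.2, -0.2]
opening: 0.0516
grasp_force: 0.0
```

```bash
python3 - <<'E'
from h import *
j=optics.grab_frame("scene")[:,:,::-1];cv2.imwrite("pics/s9.png",j)
i=optics.grab_frame("top")[:,:,::-1]
c=np.zeros((560,800,3),np.uint8)
c[:440,:400]=cv2.resize(i[195:305,212:312],(400,440),interpolation=2);c[:,400:]=cv2.resize(j[190:330,307:407],(400,560),interpolation=2)
cv2.imwrite("pics/z9.png",c)
u=np.array([.522,.206,.016]);y=np.array([-.16,.987,0]);x=np.array([.987,.16,0])
print([proj("scene",u+a*.028*x+b*.055*y+[0,0,.03]).round(1).tolist() for a in(-1,1) for b in(-1,1)])
s=robot.state();print(s["force"],s["tool_pos"],s["clock"])
E
```

```text
[[360.1, 259.1], [376.6, 286.5], [336.7, 262.0], [351.1, 290.0]]
[-0.05144768  0.32611427 -0.99024706] [0.52220811 0.20686376 0.23659503] 16.7333
```

View pics/z9.png

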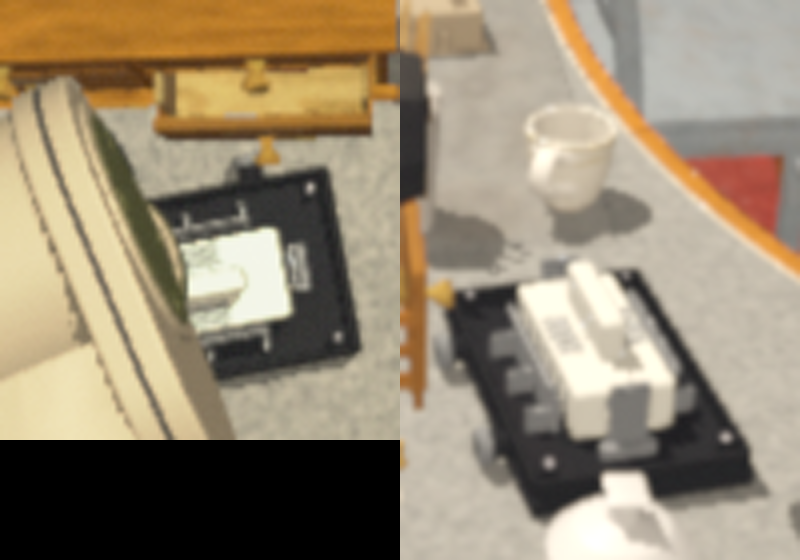

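The cassette sits level, its top corners within about 2 px of the seated prediction. The hooks look upright and the bystanders are in place. Handing in.

```bash
python3 -c "
from station import robot
print(robot.close_job())"
```

```text
the job is handed in; nothing more can be done
None
```

The cassette was pressed down to a hard stop at seat height and released. In the last pictures it sits level with the hooks upright over it and the bystanders undisturbed. The job is handed in, but no verdict was returned.

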